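# Set the eccentric guide roller on the finishing board with the red gauge

## Task

Set the guide roller on the sloped finishing board to the red gauge: lay the gauge's bar flat on the board against the lower rail, handle on the robot's side, so that it reaches through the gap between rail and brass roller, then let go of it and turn the black knob of the eccentric bolt clockwise until the roller just meets the bar - no more than about 1 mm of play, but not jammed on it or forced. Draw the gauge straight out along the rail, clear of the roller, to feel that it slides freely, and lay it flat in the wooden tray again, leaving the knob as you set it. Leave the green gauge in the tray and everything else on the table where it is.

Things in the scene. Friction and masses are not known exactly. Their poses are not given: they have to be found in the camera images.
- bed: Black face of a fixed stand, sloping 30 degrees: low side to the robot's right, yaw 1.75 to 2.3. Origin on the face at the rail's inner side, 46 mm downhill of the bolt axis, 45 mm above the table. x: uphill along the face; y: along the rail towards the robot; z: square out of the face (bolt axis along z). Face spans x -16 to 132, y -80 to 170 mm; rail 16 mm high at x -14 to 0, whole length.
- roller (a joint): Turn of the eccentric bolt, rad, 0 to 2.4, clockwise seen looking onto the face; starts slack, 0.4 to 1.0; stiff (0.06 N m), stays where left. Brass roller: radius 20 mm, 2 to 16 mm above the face, centre 12 mm off the bolt axis, uphill of it at 0, towards bed -y at 1.57. Gap rail to roller = 26 + 12 cos(angle) mm: 24 mm (red gauge) at 1.74; there 0.1 rad is 1.2 mm.
- knob (a point): Centre of the black knob bar on the bolt axis, 45 mm out from the board face: bar 46 mm long, 12 mm wide, 26 mm high (32 to 58 mm above the face) on an 8 mm radius stem. It points uphill-downhill at joint 0 and turns with the bolt. x along the bar to its red-marked end (uphill at 0), z out of the board.
- gauge_red: Loose, 90 to 150 g: aluminium bar 24 mm wide (x), 12 mm thick, along y from +12 to -120 mm, with an upright red handle, 16 (x) x 20 mm (y), 12 to 62 mm above the underside. Origin on the underside below the handle's centre. Starts flat in the tray, bar pointing away from the robot, the way round it must lie on the board (y along bed y). Rests on the slope against the rail by itself.
- gauge_green: The same gauge with a green handle and a bar only 18 mm wide, beside the red one in the tray (either may be on the left). Not used: leave it there.
- tray: Fixed open wooden tray, 150 mm (x) by 190 mm (y), 18 mm high, walls 6 mm, inner floor 6 mm above the table. Origin at the centre of its underside; y points roughly to the robot. Holds both gauges side by side, bars along y, about 72 mm apart. Its yaw varies.
- stone_a: Bystander: pale stone seal blank, 30 x 30 x 65 mm, standing, origin under it.
- stone_b: Bystander: reddish stone seal blank, 25 x 25 x 55 mm, standing, origin under it.
- ink_tin: Bystander: round red ink tin, 64 mm across, 30 mm high, origin under it.
- knife: Bystander: carving tool with a handle, 170 mm long, lying on the table between robot and board, origin near its middle.
- case: Bystander: small square case 92 x 92 x 61 mm, origin under it.
- water: Bystander: clear water bottle with a blue cap, 64 mm across, 200 mm high, origin under it.
Mind the look-alikes: they are no part of the job. What is shaped like the gauge_green but orange or turquoise is not meant.

How it is judged:
On the way, in this order (a step that is already met when the one before it is completed fails the run):
1. the red gauge lies flat on the board against the rail, its bar reaching through the gap under the roller (handle 45 to 105 mm from the bolt, on the robot's side) (x of gauge_red in the frame of bed between 0.005 and 0.022 m and z of gauge_red in the frame of bed between -0.004 and 0.006 m and angle between the y axis of gauge_red and the y axis of bed, either way round below 0.12 rad and angle between the z axis of gauge_red and the z axis of bed, either way round below 0.12 rad and y of gauge_red in the frame of bed between 0.045 and 0.105 m), for 0.1 s.
2. with the bar in the gap and the gauge let go, the roller is turned to meet it: gap at most 26 mm (2 mm of play) (all of step 1 and value of joint roller between 1.571 and 1.79 rad and contact force between the fingers and gauge_red below 0.5 N), for 0.2 s.
3. the gauge is drawn out along the rail, still flat on the board, its handle at least 135 mm from the bolt on the robot's side, and the setting has stayed (x of gauge_red in the frame of bed between 0.005 and 0.022 m and z of gauge_red in the frame of bed between -0.004 and 0.006 m and angle between the y axis of gauge_red and the y axis of bed, either way round below 0.12 rad and angle between the z axis of gauge_red and the z axis of bed, either way round below 0.12 rad and y of gauge_red in the frame of bed above 0.135 m and value of joint roller between 1.571 and 1.79 rad), for 0.1 s.
At the end, for the whole second after the job is handed in: The red gauge lies flat (within 0.08 rad) and at rest on the tray's floor, the green gauge is in the tray too, and the roller joint is between 1.571 and 1.79 rad, that is a gap of 26.0 to 23.4 mm for the 24 mm bar (x of gauge_red in the frame of tray between -0.07 and 0.07 m and y of gauge_red in the frame of tray between -0.09 and 0.09 m and z of gauge_red in the frame of tray between -0.002 and 0.012 m and angle between gauge_red's own z axis and vertical below 0.08 rad and value of joint roller between 1.571 and 1.79 rad and linear speed of gauge_red below 0.02 m/s and z of gauge_green in the frame of tray below 0.012 m); the robot touches nothing.
It fails at once if the green gauge or a bystander is moved by more than 25 mm (distance of any of stone_a, stone_b, ink_tin, knife, case, water, gauge_green from where it was at the start of the episode above 0.025 m).
It fails at once if the roller is forced onto the gauge with more than 60 N (contact force between roller and gauge_red above 60 N).
It also fails if it takes over 58 s, if anything falls off the work surface, if the arm or the gripper's body presses on something with over 40 N, if the wrist force passes 120 N, or if a joint passes its speed limit or range.

## Robot

A 6-joint arm with a two-finger parallel gripper is mounted at the origin on the work surface. World frame = base frame: x ahead of the robot, y to its left, z up, the work surface at z = 0. Lengths are in m, angles in rad, forces in N, time in s.
With the tool pointing down it reaches from about 0.375 to 0.9 m from the base axis. Payload 3.1 kg.
Tool frame: the origin (TCP) lies midway between the tips of the shut fingers; the grasp point (between the pads) lies 19 mm behind it; z points along the fingers, y is the line along which they close (so a half turn about z gives the same grasp; the last joint's range is limited). The gripper opens to 85 mm and grips with 20 to 120 N. Pads are 22 mm wide; open, the fingers measure 114 mm over their backs; the gripper's body (76 mm by 85 mm) begins 54 mm behind the grasp point. The pads swing forward as they close: fully open they stand 13 mm farther back than shut.
Start: joints at [1.091, 0.527, 1.433, -0, 1.181, -0.178], TCP at [0.185, 0.597, 0.231] pointing down, gripper open.
Joint ranges: [-3.08, 3.08], [-0.75, 2.2], [0.22, 2.44], [-1.43, 4.57], [0, 2.65], [-2.85, 2.85]. Speed limits (rad/s): [2.79, 2.79, 3.14, 3.14, 3.14, 3.14].

## Interface

Orientations are given as a rotation vector (axis times angle).
In Python, from workcell import get_state, snapshot, finish_job gives the robot as it stands.
- The arm moves only by the tool carry_out, never from a script. Its argument "series" is a list of rows, each a list of 2 entries, a list of its own where there are three numbers: the shift along the world's x, y, z each as a share of 10 cm, from -1 to 1, then the turn, a rotation vector about the world's x, y, z each as a share of 180 degrees, from -1 to 1. In form: [[[x, y, z], [ax, ay, az]], ...]. A call has 1 to 5 rows; each row is the pose to reach, as a shift and turn from the pose commanded when the call began, turning the shorter way round; what a row does not reach only later rows make up. A row lasts 1/8 s, in which the tool goes at most 62.5 mm and 10.7 degrees, less where a joint would pass 70% of its speed; a pose out of reach is approached as far as the arm can. A call with a number of a shift or a turn outside -1 to 1 is refused whole. A call with a gripper value outside its range is refused whole. "jaw" is the opening, from 0 (shut) to 1 (fully open), set as the call begins (left out, the last holds). The fingers move at their own pace and stop on an object; "grip_force" is the grip in N (left out, the last holds). Time passes only in rows, so rows that repeat a pose let the fingers close. It gives the time, the measured TCP pose, the force, the opening and the grip force at its end, in the units of the state.
- get_state(): the state, without advancing time (a new reading comes with each control period).
- snapshot(name): name is "scene" or "side" or "wrist"; returns a dict with "img" (400x640x3 uint8, red, green, blue), "z_map" (400x640 float32, m along the optical axis (not along the pixel's ray), 0 where there is no reading), "mtx" (3x3 intrinsics, pixels), "R" (3x3) and "t" (3): a world point X has camera coordinates R X + t; the wrist camera has in their place "mount" (4x4, takes a point from camera to tool coordinates, whose origin is the TCP and whose axes are the flange's). Camera axes: x right, y down, z forward; pixel columns grow to the right and rows downward; lengths in m; the calibration is good to about 2 mm. The wrist camera is an equidistant fisheye: a pixel r from the principal point sees the ray r / f radians off the axis. A picture is of the moment at which its call begins: read the wrist's pose just before it.
- finish_job(): hands the job in; it is judged then, once.
The state is a dict: "t": time; "qpos": joint angles; "qvel": joint speeds; "joint_torque": joint torques, N m; "eef_pos": TCP position; "eef_rot": TCP orientation; "wrist_force": force on the tool from outside, world axes, zero at the start; "ft_torque": the same for the moment, N m; "finger_gap": finger opening in m; "grip_force": force on a finger pad.
Only numpy, scipy, OpenCV 4.12 (cv2) and the standard library are available. Lean on these libraries where they do the work, as an engineer would, in place of code of your own. Each camera call takes 0.05 s, during which the arm holds its last target. There are 200 camera calls.

## Working session

There is one attempt and no reset: what is moved stays moved. The work goes in short steps, Python scripts to look and compute and a tool call to move; the robot and the scene stay as the last step left them, time stands still between calls to the robot, and variables do not carry over. Pictures are saved under pics/ and viewed, at most 10 in all, crops included, and the job is handed in when it is done.

Besides the shell and the picture viewer there is one more tool, called after "Call:" as name(argument=value, ...), one argument or row to a line, values as JSON. carry_out: Moves the arm, as the interface text tells. Its arguments: {"type":"object","properties":{"series":{"type":"array"},"jaw":{"type":"number"},"grip_force":{"type":"number"}},"required":["series"]}

```bash
mkdir -p pics; cat > h.py <<'E'
import numpy as np, cv2
from scipy.spatial.transform import Rotation as Rn
from workcell import get_state, snapshot, finish_job
def save(img,n): cv2.imwrite('pics/'+n,cv2.cvtColor(np.ascontiguousarray(img),cv2.COLOR_RGB2BGR))
def cloud(s):
    z=s['z_map'];v,u=np.mgrid[:z.shape[0],:z.shape[1]]
    K=s['mtx'];c=np.stack([(u-K[0,2])/K[0,0]*z,(v-K[1,2])/K[1,1]*z,z],-1)
    P=(c-s['t'])@s['R']; P[z<=0]=np.nan
    return P
E
python3 - <<'E'
from h import *
for n in('scene','side'):
    s=snapshot(n);save(s['img'],n+'0.png');np.savez(n+'0.npz',**s);print(n,-s['R'].T@s['t'],s['R'][2])
print(get_state())
E
```

```text
scene [1.34214842 0.15825992 0.65835481] [-0.81032345 -0.1710077  -0.56047505]
side [ 0.2197778  -0.68813658  0.99197973] [ 0.2720361   0.57993038 -0.76790436]
{'t': 0.1, 'qpos': array([ 1.09150191e+00,  5.28386640e-01,  1.43376958e+00,  4.60070650e-06,
        1.18140456e+00, -1.78518248e-01]), 'qvel': array([ 2.61032006e-04, -1.36169004e-03, -3.27290505e-03, -8.70242162e-04,
       -4.88644599e-05,  2.34632679e-04]), 'joint_torque': array([-3.43951097e-04, -4.43306565e+01, -1.78586233e+01, -2.20489783e-04,
        3.92514310e-03, -2.53557815e-06]), 'eef_pos': array([0.18484429, 0.59636882, 0.23042468]), 'eef_rot': array([-4.70585882e-01, -3.10549924e+00,  2.92304761e-03]), 'wrist_force': array([ 0.08637346,  0.48884703, -0.23391467]), 'ft_torque': array([-0.01915041,  0.00953556, -0.04243285]), 'grip_force': 0.0, 'finger_gap': 0.08534394965503841}
```

View pics/scene0.png

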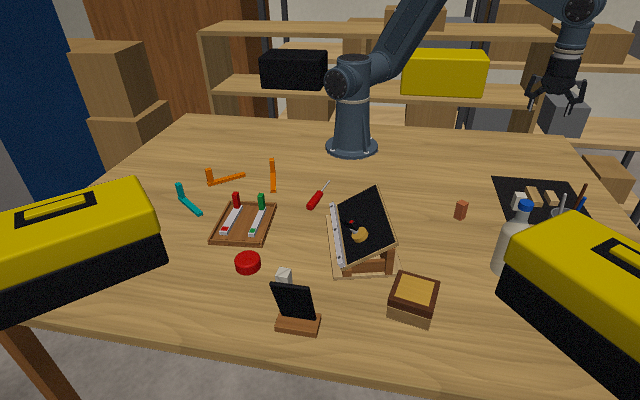

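View pics/side0.png

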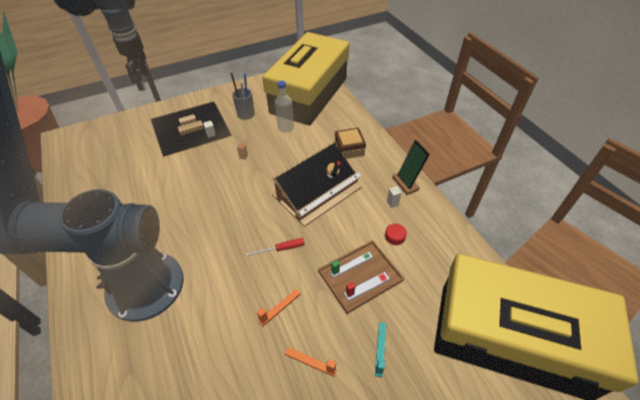

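```bash
cat > m.py <<'E'
from h import *
for n in('scene','side'):
    s=dict(np.load(n+'0.npz'));P=cloud(s);im=s['img'];hsv=cv2.cvtColor(im,cv2.COLOR_RGB2HSV)
    H,S,V=[hsv[...,i].astype(int) for i in range(3)]
    ok=np.isfinite(P[...,0]);x,y,z=P[...,0],P[...,1],P[...,2]
    tb=ok&(x>.3)&(x<.6)&(y>-.1)&(abs(z)<.02);print(n,'table z',np.median(z[tb]))
    d=ok&(V<70)&(z>.045)&(z<.14)&(x>.35)&(x<.8)&(y>-.2)&(y<.25)
    nl,lab,st,cen=cv2.connectedComponentsWithStats(d.astype(np.uint8))
    k=1+np.argmax(st[1:,4]);Q=P[lab==k]
    for _ in range(5):
        c=Q.mean(0);w=np.linalg.svd(Q-c,full_matrices=False)[2][2];w*=np.sign(w[2]);r=(Q-c)@w
        Q=Q[abs(r)<max(.002,2*r.std())]
    yaw=np.arctan2(-w[1],-w[0]);print(' face n',len(Q),'tilt',np.degrees(np.arccos(w[2])),'yaw',yaw,'c',c, 'rms',r.std())
    # bed frame, tilt 30
    R=(Rn.from_euler('z',yaw)*Rn.from_euler('y',-30,degrees=True)).as_matrix()
    o=c-R[:,0]*(c[2]-.045)/.5
    L=(P-o)@R
    m=(lab==k)&(abs(L[...,2])<.006);print(' face y ext',np.percentile(L[m][:,1],[.3,99.7]),'x',np.percentile(L[m][:,0],[.3,99.7]),'o',o)
    near=ok&(abs(L[...,0]-.046)<.05)&(L[...,2]>.008)&(L[...,2]<.08)&(abs(L[...,1]-np.mean(np.percentile(L[m][:,1],[.3,99.7])))<.12)
    br=near&(H>15)&(H<32)&(S>90)&(V>90);print(' brass',br.sum(),L[br].mean(0) if br.any() else '',np.percentile(L[br],[2,98],axis=0).round(4).tolist())
    rd=near&((H<8)|(H>172))&(S>130);print(' redmark',rd.sum(),L[rd].mean(0) if rd.any() else '')
    kb=near&(V<60)&(L[...,2]>.03);print(' knob',kb.sum(),np.percentile(L[kb],[3,50,97],axis=0).round(4).tolist())
    for nm,mk in(('red',((H<8)|(H>172))&(S>130)),('green',(H>50)&(H<90)&(S>120))):
        mk=mk&ok&(z>.02)&(z<.09)&(x>.3)&(x<1)&(y<-.05)
        nl2,l2,s2,c2=cv2.connectedComponentsWithStats(mk.astype(np.uint8))
        for i in range(1,nl2):
            if s2[i,4]>8:q=P[l2==i];print(' ',nm,s2[i].tolist(),'med',np.median(q,0).round(4),'top',q[q[:,2]>np.percentile(q[:,2],75)].mean(0).round(4),q[:,2].max().round(4))
    g=ok&(S<45)&(V>130)&(z>.008)&(z<.03)&(x>.4)&(x<.9)&(y<-.08)&(y>-.5)
    nl2,l2,s2,c2=cv2.connectedComponentsWithStats(g.astype(np.uint8))
    for i in range(1,nl2):
        if s2[i,4]>30:
            q=P[l2==i];a=np.linalg.svd((q-q.mean(0))[:,:2],full_matrices=False)[2][0];print('  bar',s2[i].tolist(),q.mean(0).round(4),'ang',np.arctan2(a[1],a[0])%np.pi)
    save(cv2.resize(im[140:340,180:440] if n=='scene' else im[130:320,240:440],None,fx=3 if n=='scene' else 3,fy=3,interpolation=cv2.INTER_CUBIC),n+'c.png')
E
python3 m.py
```

```text
scene table z -0.0005291158922641112
 face n 2347 tilt 30.08459290266233 yaw 1.828157560622269 c [0.58948131 0.10949473 0.07994599] rms 0.0008798797588298119
 face y ext [-0.11105121  0.13353254] x [0.00414793 0.12653781] o [0.60488754 0.05095999 0.045     ]
 brass 142 [ 0.05447288 -0.04902652  0.01422439] [[0.0348, -0.0635, 0.0085], [0.0713, -0.0295, 0.0165]]
 redmark 14 [ 0.05463852 -0.04694047  0.05788923]
 knob 124 [[0.0306, -0.0544, 0.0348], [0.0469, -0.041, 0.0497], [0.0621, -0.0189, 0.0583]]
  red [307, 190, 13, 16, 85] med [ 0.4244 -0.0593  0.0232] top [ 0.4251 -0.0626  0.0253] 0.0263
  red [232, 192, 9, 16, 106] med [ 0.5031 -0.2763  0.0477] top [ 0.4987 -0.2784  0.0654] 0.0686
  red [234, 250, 26, 20, 389] med [ 0.7195 -0.1636  0.0283] top [ 0.7144 -0.1659  0.03  ] 0.0326
  green [176, 182, 8, 14, 55] med [ 0.4712 -0.4761  0.0441] top [ 0.4691 -0.4784  0.0591] 0.0624
  green [257, 193, 8, 17, 102] med [ 0.4984 -0.2008  0.0493] top [ 0.4928 -0.2022  0.0662] 0.069
  bar [219, 205, 23, 30, 178] [ 0.5563 -0.277   0.0162] ang 0.04142349969377261
  bar [250, 207, 16, 22, 115] [ 0
[... 492 characters left out ...]
94], [0.0453, -0.0437, 0.0548], [0.0602, -0.0339, 0.0597]]
  red [386, 224, 21, 18, 298] med [ 0.7068 -0.1707  0.0303] top [ 0.7083 -0.1659  0.033 ] 0.0373
  red [276, 238, 28, 12, 151] med [ 0.4115 -0.0632  0.0249] top [ 0.418  -0.0625  0.0278] 0.0296
  red [346, 282, 9, 14, 87] med [ 0.4905 -0.2842  0.0651] top [ 0.4926 -0.2815  0.0703] 0.0735
  green [332, 262, 7, 11, 43] med [ 0.4846 -0.2097  0.0615] top [ 0.4863 -0.2064  0.0693] 0.0702
  green [376, 359, 8, 15, 86] med [ 0.4592 -0.4834  0.0607] top [ 0.4607 -0.48    0.0641] 0.0679
  bar [331, 252, 41, 26, 241] [ 0.5425 -0.2017  0.0179] ang 0.0852084308495189
  bar [344, 272, 45, 29, 324] [ 0.544  -0.2799  0.0181] ang 0.06727861721170658
```

View pics/scenec.png

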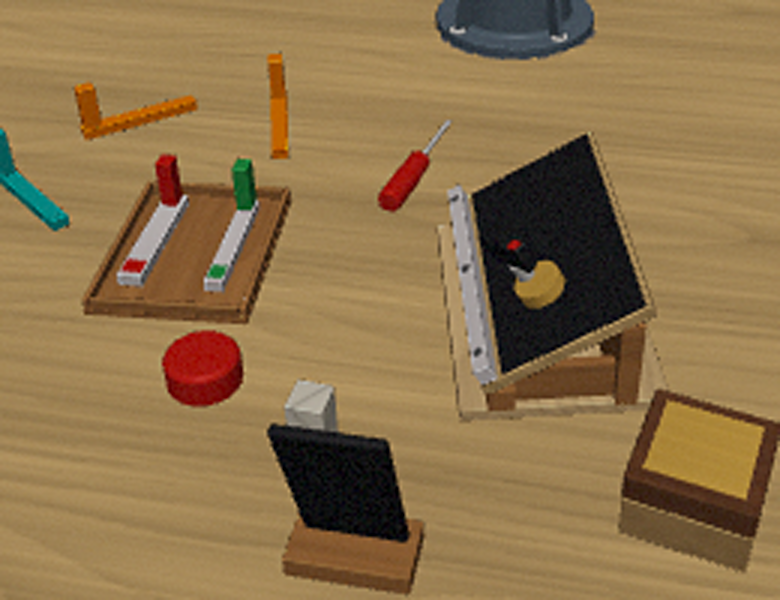

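The scene shows the tray with red gauge (handle at crop px 168,180), the board with rail, brass roller and black knob (518,250). Moving above the red gauge.

Call:
carry_out(
  series=[
    [[0.7,-1,0],[0,0,-0.048]],
    [[0.7,-1,0],[0,0,-0.048]],
  ],
  jaw=0.6,
)

```text
t: 0.35
eef_pos: [0.2553, 0.4958, 0.2307]
eef_rot: [0.701, 3.062, -0.001]
wrist_force: [0.9, -0.5, 0.8]
finger_gap: 0.052
grip_force: 0.0
```

Call:
carry_out(
  series=[
    [[0.7,-1,0],[0,0,-0.048]],
    [[0.7,-1,0],[0,0,-0.048]],
  ],
)

```text
t: 0.6
eef_pos: [0.3258, 0.3952, 0.2311]
eef_rot: [-0.933, -3.0, 0.001]
wrist_force: [1.0, -0.3, -0.2]
finger_gap: 0.0515
grip_force: 0.0
```

Call:
carry_out(
  series=[
    [[0.7,-1,0],[0,0,-0.048]],
    [[0.7,-1,0],[0,0,-0.048]],
  ],
)

```text
t: 0.85
eef_pos: [0.3959, 0.2951, 0.2312]
eef_rot: [-1.157, -2.921, 0.0]
wrist_force: [0.4, 0.8, -0.3]
finger_gap: 0.0513
grip_force: 0.0
```

Call:
carry_out(
  series=[
    [[0.5,-1,0],[0,0,-0.048]],
    [[0.5,-1,0],[0,0,-0.048]],
  ],
)

```text
t: 1.1
eef_pos: [0.4459, 0.1947, 0.2311]
eef_rot: [-1.375, -2.825, 0.0]
wrist_force: [0.9, 0.3, 0.5]
finger_gap: 0.0508
grip_force: 0.0
```

Call:
carry_out(
  series=[
    [[0.2,-1,0],[0,0,-0.048]],
    [[0.2,-1,0],[0,0,-0.048]],
  ],
)

```text
t: 1.35
eef_pos: [0.4654, 0.0944, 0.231]
eef_rot: [-1.585, -2.712, 0.001]
wrist_force: [0.3, -0.3, -0.3]
finger_gap: 0.051
grip_force: 0.0
```

Call:
carry_out(
  series=[
    [[0,-1,0],[0,0,-0.048]],
    [[0,-1,0],[0,0,-0.048]],
  ],
)

```text
t: 1.6
eef_pos: [0.465, -0.0055, 0.2311]
eef_rot: [-1.785, -2.585, 0.001]
wrist_force: [0.1, 1.2, 0.0]
finger_gap: 0.0514
grip_force: 0.0
```

Call:
carry_out(
  series=[
    [[0,-1,0],[0,0,-0.048]],
    [[0,-1,0],[0,0,-0.048]],
  ],
)

```text
t: 1.85
eef_pos: [0.465, -0.1056, 0.2312]
eef_rot: [1.974, 2.444, -0.0]
wrist_force: [-0.1, 1.0, 0.0]
finger_gap: 0.0511
grip_force: 0.0
```

Call:
carry_out(
  series=[
    [[0.1,-1,0],[0,0,-0.048]],
    [[0.1,-1,0],[0,0,-0.048]],
    [[0.1,-1,0],[0,0,-0.048]],
  ],
)

```text
t: 2.22
eef_pos: [0.4755, -0.206, 0.231]
eef_rot: [2.154, 2.286, -0.0]
wrist_force: [0.2, 0.2, -0.3]
finger_gap: 0.0514
grip_force: 0.0
```

Call:
carry_out(
  series=[
    [[0.1,-0.75,0],[0,0,0]],
    [[0.1,-0.75,0],[0,0,0]],
    [[0.1,-0.75,0],[0,0,0]],
  ],
)

```text
t: 2.6
eef_pos: [0.4847, -0.2774, 0.2308]
eef_rot: [-2.149, -2.289, -0.001]
wrist_force: [0.1, 0.9, -0.3]
finger_gap: 0.0512
grip_force: 0.0
```

```bash
cat >> h.py <<'E'
def wrist():
    st=get_state();s=snapshot('wrist');K=s['mtx'];z=s['z_map']
    v,u=np.mgrid[:400,:640];a=(u-K[0,2])/K[0,0];b=(v-K[1,2])/K[1,1];r=np.hypot(a,b)+1e-9
    d=np.stack([np.sin(r)*a/r,np.sin(r)*b/r,np.cos(r)],-1)
    M=s['mount'];Rt=Rn.from_rotvec(st['eef_rot']).as_matrix()
    D=d@M[:3,:3].T@Rt.T; C=Rt@M[:3,3]+st['eef_pos']
    rng=np.where(z>0,z,np.nan)/np.where(d[...,2]>.05,d[...,2],np.nan)
    return st,s,D,C,C+D*rng[...,None]
def hsvm(im):
    h=cv2.cvtColor(im,cv2.COLOR_RGB2HSV).astype(int);return h[...,0],h[...,1],h[...,2]
E
python3 - <<'E'
from h import *
st,s,D,C,P=wrist();im=s['img'];save(im,'w1.png');print(s['mtx'],s['mount'].round(3).tolist(),C)
H,S,V=hsvm(im);z=P[...,2]
for nm,mk in(('red',((H<8)|(H>172))&(S>130)),('green',(H>50)&(H<90)&(S>120))):
    n,l,t,c=cv2.connectedComponentsWithStats(mk.astype(np.uint8))
    for i in range(1,n):
        if t[i,4]>40:
            q=P[l==i];q=q[np.isfinite(q[:,0])]
            if len(q)<20 or np.median(q[:,2])>.1: continue
            mx=np.percentile(q[:,2],95);tp=q[q[:,2]>mx-.005]
            print(nm,t[i].tolist(),'zmax',mx.round(4),'topctr',cv2.minAreaRect(tp[:,:2].astype(np.float32)),len(tp), 'med',np.median(q,0))
E
```

```text
[[309.70691629   0.         312.8210121 ]
 [  0.         309.70691629 197.035505  ]
 [  0.           0.           1.        ]] [[0.0, -0.958, -0.288, 0.073], [1.0, 0.0, -0.0, -0.0], [0.0, -0.288, 0.958, -0.143], [0.0, 0.0, 0.0, 1.0]] [ 0.48015404 -0.20436577  0.37392019]
red [479, 77, 39, 47, 1432] zmax 0.0315 topctr ((0.7096409797668457, -0.16709139943122864), (0.05811067670583725, 0.05838662385940552), 10.263164520263672) 1392 med [ 0.70719518 -0.16714529  0.03018844]
red [313, 168, 19, 23, 357] zmax 0.0693 topctr ((0.49402397871017456, -0.27997076511383057), (0.018499502912163734, 0.01591995358467102), 3.619004249572754) 276 med [ 0.49387469 -0.2774315   0.06796672]
red [401, 169, 13, 14, 174] zmax 0.0199 topctr ((0.5987945795059204, -0.2761741578578949), (0.01618102379143238, 0.01683819480240345), 6.678244590759277) 172 med [ 0.59855822 -0.27595519  0.0187956 ]
green [606, 0, 34, 27, 296] zmax 0.1051 topctr ((0.9028384685516357, -0.0023122448474168777), (0.0645693689584732, 0.021106235682964325), 9.578926086425781) 63 med [0.91134841 0.01505648 0.0948215 ]
green [314, 100, 17, 15, 254] zmax 0.0694 topctr ((0.4887470602989197, -0.2037641853094101), (0.015710173174738884, 0.013899758458137512), 3.9964919090270996) 251 med [ 0.48872422 -0.2038441   0.06838688]
green [405, 105, 12, 10, 118] zmax 0.0198 topctr ((0.5938258171081543, -0.19660763442516327), (0.014863992109894753, 0.010694071650505066), 6.874672889709473) 117 med [ 0.59330001 -0.19667248  0.01863805]
green [280, 248, 69, 88, 1202] zmax 0.0623 topctr ((0.4743637144565582, -0.3791205585002899), (0.22326944768428802, 0.018808629363775253), 84.0772933959961) 136 med [ 0.49019462 -0.4417605   0.01267761]
```

View pics/w1.png

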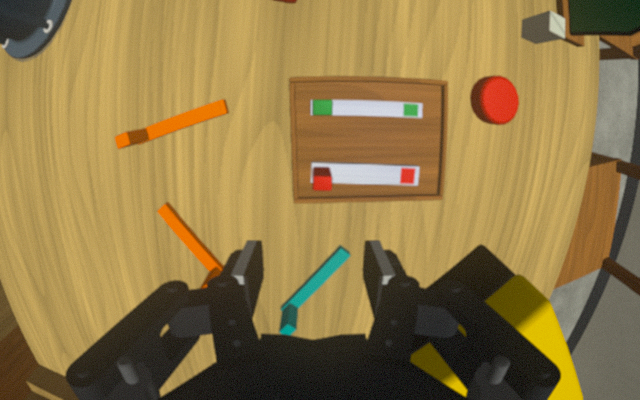

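The view shows the red gauge in the tray (handle at px 322,178) below the fingers' frame and the green one at (322,107). Descending to grip.

Call:
carry_out(
  series=[
    [[0.09,-0.03,-0.5],[0,0,0]],
    [[0.09,-0.03,-1],[0,0,0]],
    [[0.09,-0.03,-1],[0,0,0]],
  ],
)

```text
t: 3.02
eef_pos: [0.4913, -0.2767, 0.1281]
eef_rot: [-2.14, -2.285, 0.0]
wrist_force: [-0.7, 1.2, 0.1]
finger_gap: 0.0513
grip_force: 0.0
```

Call:
carry_out(
  series=[
    [[0,0,-0.5],[0,0,0]],
    [[0,0,-0.8],[0,0,0]],
    [[0,0,-1],[0,0,0]],
    [[0,0,-1],[0,0,0]],
  ],
)

```text
t: 3.52
eef_pos: [0.4944, -0.2802, 0.0321]
eef_rot: [-2.148, -2.292, -0.0]
wrist_force: [0.3, -0.0, 0.5]
finger_gap: 0.0509
grip_force: 0.0
```

Call:
carry_out(
  series=[
    [[0,0,0],[0,0,0]],
    [[0,0,0],[0,0,0]],
    [[0,0,0],[0,0,0]],
    [[0,0,0],[0,0,0]],
  ],
  jaw=0,
  grip_force=80,
)

```text
t: 4.03
eef_pos: [0.4953, -0.2818, 0.0334]
eef_rot: [2.147, 2.288, 0.001]
wrist_force: [0.1, 0.9, 6.1]
finger_gap: 0.0191
grip_force: 78.8
```

Call:
carry_out(
  series=[
    [[0,0,0.4],[0,0,0]],
    [[0,0,0.9],[0,0,0]],
    [[0,0,1],[0,0,0]],
    [[0,0,1],[0,0,0]],
  ],
)

```text
t: 4.53
eef_pos: [0.4942, -0.2811, 0.1322]
eef_rot: [2.149, 2.29, 0.0]
wrist_force: [-0.7, -0.3, -1.4]
finger_gap: 0.0189
grip_force: 78.6
```

```bash
cat >> h.py <<'E'
import json,os
BED=dict(o=[.640,.059,.045],yaw=1.83)
if os.path.exists('bed.json'): BED=json.load(open('bed.json'))
def bedR(): return (Rn.from_euler('z',BED['yaw'])*Rn.from_euler('y',-30,degrees=True)).as_matrix()
def bp(p): return np.array(BED['o'])+bedR()@np.array(p)
def toolR(psi=0.): # psi: turn of tool about bed z from gauge grasp
    B=Rn.from_matrix(bedR())
    return B*Rn.from_euler('z',psi)*Rn.from_matrix(np.array([[1,0,0],[0,-1,0],[0,0,-1]]).T)
def go(p,psi=0.,R=None):
    st=get_state();R=toolR(psi) if R is None else R
    rv=(R*Rn.from_rotvec(st['eef_rot']).inv()).as_rotvec()
    d=(np.array(p)-st['eef_pos'])/.1
    print('d',d.round(3),'turn',(rv/np.pi).round(4),'deg',np.degrees(np.linalg.norm(rv)).round(1))
E
python3 -c "
from h import *
go(bp([.0135,.15,.11]))"
```

```text
d [0.119 2.598 0.148] turn [0.165  0.0272 0.0609] deg 32.0
```

Call:
carry_out(
  series=[
    [[0,0.4,0.2],[0,0,0]],
    [[0,0.9,0.2],[0.055,0.009,0.02]],
    [[0,0.9,0.2],[0.055,0.009,0.02]],
  ],
)

```text
t: 4.9
eef_pos: [0.4931, -0.1893, 0.1496]
eef_rot: [-1.978, -2.247, -0.16]
wrist_force: [-1.2, -0.3, -2.3]
finger_gap: 0.0187
grip_force: 78.5
```

Call:
carry_out(
  series=[
    [[0,0.5,0],[0.055,0.009,0.02]],
    [[0,0.9,0],[0.055,0.009,0.02]],
    [[0,0.9,0],[0.055,0.009,0.02]],
  ],
)

```text
t: 5.28
eef_pos: [0.4922, -0.099, 0.1497]
eef_rot: [-1.809, -2.194, -0.303]
wrist_force: [-0.1, -0.8, -1.5]
finger_gap: 0.019
grip_force: 78.5
```

Call:
carry_out(
  series=[
    [[0.1,0.5,0],[0.055,0.009,0.02]],
    [[0.12,0.8,-0.05],[0.055,0.009,0.02]],
    [[0.12,0.8,-0.05],[0.055,0.009,0.02]],
    [[0.12,0.8,-0.05],[0.055,0.009,0.02]],
  ],
)

```text
t: 5.78
eef_pos: [0.5063, -0.0224, 0.1457]
eef_rot: [-1.646, -2.132, -0.439]
wrist_force: [0.6, -0.5, -2.2]
finger_gap: 0.0187
grip_force: 78.6
```

```bash
python3 - <<'E'
from h import *
st,s,D,C,P=wrist();im=s['img'];save(im,'w2.png');H,S,V=hsvm(im)
np.savez('w2.npz',P=P,img=im)
go(bp([.0135,.15,.11]));print('q',st['qpos'].round(3))
B=bedR();L=(P-np.array(BED['o']))@B
f=(V<75)&(L[...,0]>.03)&(L[...,0]<.12)&(abs(L[...,2])<.008)&(L[...,1]>-.06)&(L[...,1]<.16)
q=P[f];c=q.mean(0)
for _ in range(4):
    c=q.mean(0);w=np.linalg.svd(q-c,full_matrices=False)[2][2];w*=np.sign(w[2]);r=(q-c)@w;q=q[abs(r)<.003]
print('face',len(q),'tilt',np.degrees(np.arccos(w[2])),'yaw',np.arctan2(-w[1],-w[0]),'z off in bed',np.median(L[f][:,2]),r.std())
rail=(S<60)&(V>110)&(abs(L[...,2]-.016)<.006)&(L[...,0]>-.02)&(L[...,0]<.006)&(L[...,1]>-.08)&(L[...,1]<.17)
q=L[rail];print('rail',len(q),np.percentile(q,[2,50,98],axis=0).round(4).tolist())
if len(q)>50:
    for lo in np.arange(-.08,.17,.05):
        k=q[(q[:,1]>lo)&(q[:,1]<lo+.05)]
        if len(k)>20:print('  y',round(lo,2),np.percentile(k[:,0],[3,97]).round(4))
near=(abs(L[...,0]-.046)<.05)&(abs(L[...,1])<.06)
br=near&(H>12)&(H<34)&(S>90)&(V>80)&(abs(L[...,2]-.016)<.004);q=L[br];print('brass',len(q),q.mean(0),np.percentile(q,[1,99],axis=0).round(4).tolist(),cv2.minEnclosingCircle(q[:,:2].astype(np.float32)))
kb=near&(abs(L[...,2]-.058)<.005);q=L[kb];print('knob',len(q),cv2.minAreaRect((q[:,:2]*1000).astype(np.float32)))
rd=kb&((H<8)|(H>172))&(S>120);print('redmk',rd.sum(),L[rd].mean(0))
fy=(V<75)&(abs(L[...,2])<.004)&(L[...,0]>.05)&(L[...,0]<.12)
print('face y ext',np.percentile(L[fy][:,1],[.5,99.5]),'x ext',np.nanmax(L[fy][:,0]))
E
```

```text
d [-0.004  0.012  0.01 ] turn [ 0.0004 -0.0002  0.0011] deg 0.2
q [-0.492  0.626  1.682  0.397  1.234 -0.957]
face 19947 tilt 29.979507369180688 yaw 1.8297990612425112 z off in bed 0.00037699757491173417 0.0007002459777687102
rail 1433 [[-0.0112, -0.0726, 0.0103], [0.0005, 0.0108, 0.0152], [0.0019, 0.1688, 0.017]]
  y -0.08 [-0.0115  0.0015]
  y -0.03 [-0.0066  0.0018]
  y 0.02 [-0.0008  0.002 ]
  y 0.07 [-0.      0.0016]
  y 0.12 [-0.0097  0.0018]
brass 695 [ 0.06208042 -0.00172135  0.01547742] [[0.0446, -0.0215, 0.0124], [0.0735, 0.0138, 0.0174]] ((0.055588655173778534, -0.005411464720964432), 0.02030271291732788)
knob 850 ((47.488487243652344, 4.244863510131836), (12.508538246154785, 46.188533782958984), 34.880821228027344)
redmk 145 [ 0.05654969 -0.00930381  0.05808535]
face y ext [-0.07061457  0.16441584] x ext 0.11999303520165722
```

View pics/w2.png

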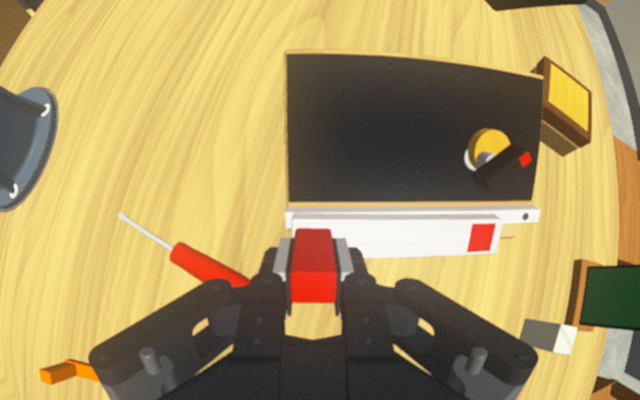

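```bash
python3 - <<'E'
import json
from h import *
o=bp([.0015,.0042,.0004]);json.dump(dict(o=o.tolist(),yaw=1.83),open('bed.json','w'));BED['o']=o.tolist()
d=np.load('w2.npz');P=d['P'];H,S,V=hsvm(d['img']);st=get_state()
T=(P-st['eef_pos'])@Rn.from_rotvec(st['eef_rot']).as_matrix()
m=(S<60)&(V>110)&(T[...,2]>.005)&(T[...,2]<.03)&(abs(T[...,0])<.03)&(T[...,1]>.02)&(T[...,1]<.14)
q=T[m];print(len(q),np.percentile(q,[2,50,98],axis=0).round(4).tolist())
A=np.c_[q[:,1],np.ones(len(q))];print('slope z',np.linalg.lstsq(A,q[:,2],rcond=None)[0])
for lo in(.03,.06,.09):
    k=q[(q[:,1]>lo)&(q[:,1]<lo+.03)]
    if len(k):print(lo,np.percentile(k[:,0],[3,97]).round(4),k[:,2].mean().round(4))
print('tcp in bed',bedR().T@(st['eef_pos']-o))
go(bp([.0145,.15,.045]));go(bp([.0145,.15,.029]))
E
```

```text
5583 [[-0.0106, 0.0219, 0.0144], [0.0041, 0.0593, 0.0157], [0.013, 0.1165, 0.0254]]
slope z [0.00743568 0.01608946]
0.03 [-0.0098  0.013 ] 0.0165
0.06 [-0.0106  0.0125] 0.0164
0.09 [-0.011   0.0122] 0.0172
tcp in bed [0.0103916  0.14574275 0.10935705]
d [-0.133  0.335 -0.537] turn [ 0.0004 -0.0002  0.0011] deg 0.2
d [-0.153  0.412 -0.675] turn [ 0.0004 -0.0002  0.0011] deg 0.2
```

Call:
carry_out(
  series=[
    [[-0.07,0.17,-0.27],[0,0,0]],
    [[-0.13,0.32,-0.54],[0,0,0]],
    [[-0.15,0.39,-0.66],[0,0,0.001]],
    [[-0.15,0.39,-0.66],[0,0,0.001]],
    [[-0.15,0.39,-0.66],[0,0,0.001]],
  ],
)

```text
t: 6.45
eef_pos: [0.4923, 0.0169, 0.0809]
eef_rot: [-1.642, -2.135, -0.44]
wrist_force: [-0.6, -0.0, -1.4]
finger_gap: 0.0188
grip_force: 78.5
```

```bash
python3 - <<'E'
from h import *
st=get_state();print('bed',bedR().T@(st['eef_pos']-np.array(BED['o'])))
go(bp([.0135,.15,.0295]));go(bp([.0135,.088,.0295]))
st,s,D,C,P=wrist();im=s['img'];H,S,V=hsvm(im);save(im[80:330,200:600],'w3.png')
E
```

```text
bed [0.01393725 0.14932664 0.03210203]
d [-0.009  0.007 -0.025] turn [ 0.0002  0.0003 -0.    ] deg 0.1
d [ 0.59   0.166 -0.025] turn [ 0.0002  0.0003 -0.    ] deg 0.1
```

View pics/w3.png

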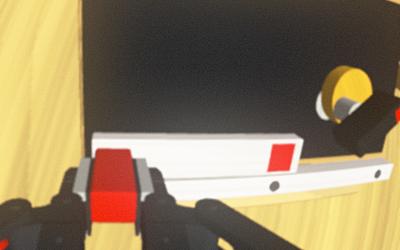

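The bar sits just above the face beside the rail, with its tip (crop px 290,155) short of the knob (370,120). I'll slide it in.

Call:
carry_out(
  series=[
    [[0.2,0.06,-0.02],[0,0,0]],
    [[0.4,0.11,-0.02],[0,0,0]],
    [[0.59,0.166,-0.025],[0,0,0]],
    [[0.59,0.166,-0.025],[0,0,0]],
    [[0.59,0.166,-0.025],[0,0,0]],
  ],
)

```text
t: 7.12
eef_pos: [0.5494, 0.0343, 0.0781]
eef_rot: [-1.64, -2.133, -0.438]
wrist_force: [-0.9, -0.2, -0.8]
finger_gap: 0.0192
grip_force: 78.6
```

```bash
python3 - <<'E'
from h import *
st=get_state();print('bed',bedR().T@(st['eef_pos']-np.array(BED['o'])))
go(bp([.0125,.088,.0275]))
E
```

```text
bed [0.01450074 0.08969356 0.02860888]
d [ 0.019 -0.007 -0.02 ] turn [-0.0002 -0.0006 -0.0003] deg 0.1
```

Call:
carry_out(
  series=[
    [[0.015,-0.007,-0.02],[0,0,0]],
    [[0.015,-0.007,-0.02],[0,0,0]],
  ],
)

```text
t: 7.38
eef_pos: [0.5512, 0.0336, 0.0757]
eef_rot: [-1.641, -2.133, -0.439]
wrist_force: [0.7, 0.4, -0.8]
finger_gap: 0.019
grip_force: 78.6
```

Call:
carry_out(
  series=[
    [[0,0,0],[0,0,0]],
    [[0,0,0],[0,0,0]],
    [[0,0,0],[0,0,0]],
  ],
  jaw=0.6,
)

```text
t: 7.75
eef_pos: [0.5517, 0.0338, 0.076]
eef_rot: [-1.641, -2.134, -0.439]
wrist_force: [-0.3, -0.7, 0.4]
finger_gap: 0.0514
grip_force: 0.0
```

Call:
carry_out(
  series=[
    [[0.05,-0.2,0.35],[0,0,0]],
    [[0.12,-0.45,0.8],[0,0,0]],
    [[0.12,-0.45,0.8],[0,0,0]],
    [[0.12,-0.45,0.8],[0,0,0]],
  ],
)

```text
t: 8.25
eef_pos: [0.563, -0.0108, 0.1555]
eef_rot: [-1.64, -2.133, -0.439]
wrist_force: [-0.1, 0.3, -0.5]
finger_gap: 0.0517
grip_force: 0.0
```

```bash
cat > chk.py <<'E'
import sys
from h import *
def chk(name=None):
    st,s,D,C,P=wrist();im=s['img'];H,S,V=hsvm(im)
    if name: save(im,name)
    L=(P-np.array(BED['o']))@bedR();q=(bedR().T@(st['eef_pos']-np.array(BED['o'])))
    print('tcp bed',q.round(4),'q',st['qpos'].round(2))
    red=((H<8)|(H>172))&(S>120)
    m=red&(abs(L[...,2]-.062)<.006)&(L[...,1]>.03)&(L[...,1]<.2)&(L[...,0]<.035)
    if m.sum()>20:print('handle top',m.sum(),cv2.minAreaRect((L[m][:,:2]*1000).astype(np.float32)),L[m][:,2].mean())
    b=(S<60)&(V>110)&(abs(L[...,2]-.012)<.003)&(L[...,0]>.004)&(L[...,0]<.04)&(L[...,1]<.07)&(L[...,1]>-.06)
    if b.sum()>20:
        k=L[b];print('bar',len(k),np.percentile(k,[2,98],axis=0).round(4).tolist(),k[:,2].mean())
    near=(abs(L[...,0]-.046)<.04)&(abs(L[...,1])<.04);kb=near&(abs(L[...,2]-.058)<.004)
    if kb.sum()>50:
        r=cv2.minAreaRect((L[kb][:,:2]*1000).astype(np.float32));print('knob',kb.sum(),r)
        rd=kb&red
        if rd.sum()>10: e=L[rd].mean(0);print('red end',e,'a=',np.arctan2(-(e[1]),e[0]-.046))
    br=near&(H>12)&(H<34)&(S>90)&(V>80)&(abs(L[...,2]-.016)<.004)
    if br.sum()>30:print('brass',br.sum(),cv2.minEnclosingCircle(L[br][:,:2].astype(np.float32)))
if __name__=='__main__': chk(sys.argv[1] if len(sys.argv)>1 else None)
E
python3 chk.py w4.png; python3 -c "
from h import *
for a in(.96,1.69):go(bp([.046,0,.09]),-a)"
```

```text
tcp bed [0.0124 0.0882 0.1192] q [-0.43  0.67  1.54  0.41  1.31 -0.87]
handle top 585 ((12.616219520568848, 88.58741760253906), (16.104509353637695, 18.67913055419922), 0.6903783082962036) 0.060904472595902565
bar 2060 [[0.0044, -0.0288, 0.0095], [0.0237, 0.0688, 0.0127]] 0.011245165752357126
knob 979 ((45.7108154296875, -0.28478050231933594), (12.936178207397461, 46.51134490966797), 35.669742584228516)
red end [ 0.05470332 -0.01339244  0.05770068] a= 0.9945135938509835
brass 741 ((0.05311538651585579, -0.010322346352040768), 0.0204488392919302)
d [ 0.745  0.643 -0.079] turn [-0.0402  0.1468 -0.2648] deg 55.0
d [ 0.745  0.643 -0.079] turn [-0.0704  0.2594 -0.4658] deg 96.8
```

View pics/w4.png

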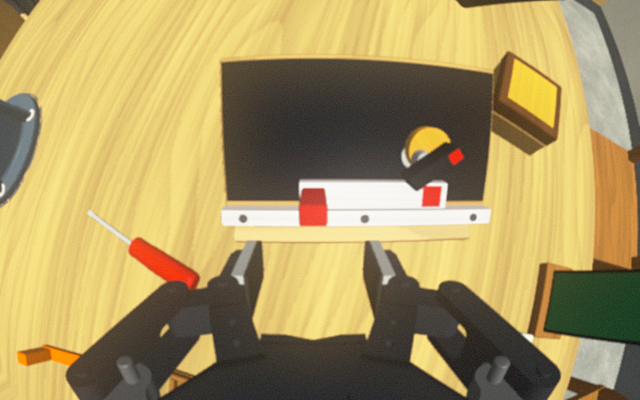

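Gauge rests flat against the rail in the gap (handle px 313,205); knob at (430,165). Now to the knob.

Call:
carry_out(
  series=[
    [[0.2,0.2,0],[-0.02,0.0734,-0.1324]],
    [[0.4,0.32,-0.04],[-0.02,0.0734,-0.1324]],
    [[0.4,0.32,-0.04],[-0.02,0.0734,-0.1324]],
  ],
)

```text
t: 8.68
eef_pos: [0.6032, 0.023, 0.1498]
eef_rot: [-2.066, -1.651, -0.282]
wrist_force: [0.1, -0.0, -0.2]
finger_gap: 0.0509
grip_force: 0.0
```

Call:
carry_out(
  series=[
    [[0.2,0.2,0],[-0.02,0.0734,-0.1324]],
    [[0.345,0.32,-0.04],[-0.02,0.0734,-0.1324]],
    [[0.345,0.32,-0.04],[-0.02,0.0734,-0.1324]],
    [[0.345,0.32,-0.04],[-0.02,0.0734,-0.1324]],
  ],
)

```text
t: 9.18
eef_pos: [0.6367, 0.0541, 0.146]
eef_rot: [-2.377, -1.108, -0.119]
wrist_force: [-0.0, -0.3, 0.4]
finger_gap: 0.0513
grip_force: 0.0
```

```bash
python3 chk.py; python3 -c "
from h import *
go(bp([.046,0,.029]),-.96)"
```

```text
tcp bed [0.0457 0.0002 0.089 ] q [-0.29  0.75  1.38  0.45  1.34  0.23]
handle top 92 ((14.67114543914795, 79.6068115234375), (15.682622909545898, 6.641943454742432), 28.918132781982422) 0.058466475981973916
bar 2225 [[0.0045, -0.0306, 0.0099], [0.0237, 0.068, 0.0126]] 0.0112944454266911
knob 1314 ((46.05096435546875, -0.98687744140625), (11.525339126586914, 46.249271392822266), 35.254737854003906)
red end [ 0.05487494 -0.0137514   0.05789916] a= 0.9976726774226741
brass 1628 ((0.052811138331890106, -0.010581797920167446), 0.020515527576208115)
d [-0.078  0.297 -0.522] turn [ 0.0002 -0.0004 -0.001 ] deg 0.2
```

Call:
carry_out(
  series=[
    [[-0.04,0.15,-0.26],[0,0,0]],
    [[-0.07,0.25,-0.45],[0,0,0]],
    [[-0.08,0.297,-0.522],[0,0,0]],
    [[-0.08,0.297,-0.522],[0,0,0]],
  ],
)

```text
t: 9.72
eef_pos: [0.6297, 0.0828, 0.0952]
eef_rot: [-2.379, -1.108, -0.122]
wrist_force: [-0.9, 1.1, 0.5]
finger_gap: 0.0511
grip_force: 0.0
```

Call:
carry_out(
  series=[
    [[0,0,0],[0,0,0]],
    [[0,0,0],[0,0,0]],
    [[0,0,0],[0,0,0]],
    [[0,0,0],[0,0,0]],
  ],
  jaw=0,
  grip_force=50,
)

```text
t: 10.22
eef_pos: [0.6307, 0.0821, 0.0966]
eef_rot: [-2.381, -1.108, -0.125]
wrist_force: [0.2, -1.8, 5.0]
finger_gap: 0.0111
grip_force: 50.0
```

```bash
python3 -c "
from h import *
st=get_state();print(st['ft_torque'],st['wrist_force'],bedR().T@(st['eef_pos']-np.array(BED['o'])))
p=st['eef_pos']
r=(toolR(0).inv()*Rn.from_rotvec(st['eef_rot'])).as_rotvec();print('tool rel (tool frame)',r)
print('per rad turn share',(-bedR()[:,2]/np.pi).round(4))
go(p,-1.55);go(p,-1.7)"
```

```text
[-0.07364005  0.16349409  0.1202763 ] [ 0.23884146 -1.83120655  4.97597457] [ 0.04566861 -0.0010852   0.03189953]
tool rel (tool frame) [-0.00255467 -0.00173997  0.95870551]
per rad turn share [-0.0408  0.1538 -0.2757]
d [0. 0. 0.] turn [-0.0233  0.0914 -0.1629] deg 33.9
d [0. 0. 0.] turn [-0.0293  0.1144 -0.2043] deg 42.5
```

Call:
carry_out(
  series=[
    [[0,0,0],[-0.007,0.027,-0.048]],
    [[0,0,0],[-0.014,0.054,-0.096]],
    [[0,0,0],[-0.021,0.081,-0.145]],
    [[0,0,0],[-0.0286,0.1077,-0.193]],
    [[0,0,0],[-0.0286,0.1077,-0.193]],
  ],
)

```text
t: 10.85
eef_pos: [0.6307, 0.082, 0.0965]
eef_rot: [-2.616, -0.224, 0.121]
wrist_force: [-0.8, -1.9, 5.7]
finger_gap: 0.0111
grip_force: 50.1
```

```bash
python3 -c "
from h import *
st=get_state();print(st['ft_torque'],st['wrist_force'],bedR().T@(st['eef_pos']-np.array(BED['o'])))
r=(toolR(0).inv()*Rn.from_rotvec(st['eef_rot'])).as_rotvec();print('rel',r)"; python3 chk.py w5.png
```

```text
[-0.10174     0.26490474  0.07412727] [-0.77805287 -1.93183246  5.67045563] [ 0.04554214 -0.00107532  0.03192151]
rel [-0.00211356 -0.00192312  1.65883817]
tcp bed [ 0.0455 -0.0011  0.0319] q [-0.26  0.8   1.43  0.48  1.23  0.91]
bar 2379 [[0.0044, -0.0311, 0.0098], [0.0236, 0.0348, 0.0126]] 0.011309158701180181
knob 2846 ((45.56486892700195, -1.0104331970214844), (37.66059875488281, 40.46520233154297), 36.77301788330078)
red end [ 0.04420123 -0.01681061  0.05788941] a= 1.677393060543826
brass 2619 ((0.044570356607437134, -0.012918083928525448), 0.02027278207242489)
```

View pics/w5.png

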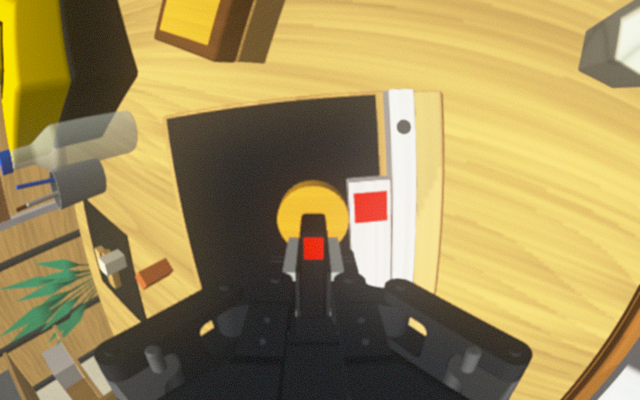

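Roller edge (px 348,215) almost touches the bar; a last small turn of 0.04 rad.

Call:
carry_out(
  series=[
    [[0,0,0],[-0.0008,0.0031,-0.0055]],
    [[0,0,0],[-0.0016,0.0062,-0.011]],
    [[0,0,0],[-0.0016,0.0062,-0.011]],
  ],
)

```text
t: 11.28
eef_pos: [0.6307, 0.082, 0.0965]
eef_rot: [-2.621, -0.174, 0.135]
wrist_force: [0.1, -2.1, 5.6]
finger_gap: 0.0112
grip_force: 50.1
```

Call:
carry_out(
  series=[
    [[0,0,0],[0,0,0]],
    [[0,0,0],[0,0,0]],
    [[0,0,0],[0,0,0]],
  ],
  jaw=0.6,
)

```text
t: 11.65
eef_pos: [0.6299, 0.0827, 0.0952]
eef_rot: [-2.621, -0.172, 0.138]
wrist_force: [0.6, 1.0, -0.8]
finger_gap: 0.0514
grip_force: 0.0
```

```bash
python3 -c "
from h import *
st=get_state()
r=(toolR(0).inv()*Rn.from_rotvec(st['eef_rot'])).as_rotvec();print('rel',r)
go(bp([.046,0,.10]),-1.7)"; python3 chk.py
```

```text
rel [ 3.01748880e-04 -2.75561553e-03  1.69923305e+00]
d [ 0.084 -0.336  0.605] turn [ 0.0005 -0.0003 -0.0005] deg 0.1
tcp bed [ 0.0457 -0.0005  0.0304] q [-0.26  0.8   1.43  0.48  1.23  0.95]
bar 2242 [[0.0047, -0.0313, 0.0099], [0.0238, 0.0668, 0.0125]] 0.011239709717974073
knob 3190 ((47.670623779296875, -3.6169281005859375), (46.22228240966797, 70.37394714355469), 55.90229034423828)
red end [ 0.04371938 -0.0167485   0.0578419 ] a= 1.7061328656009673
brass 2846 ((0.044264644384384155, -0.012782265432178974), 0.02031545341014862)
```

Call:
carry_out(
  series=[
    [[0.04,-0.17,0.3],[0,0,0]],
    [[0.084,-0.336,0.605],[0,0,0]],
    [[0.084,-0.336,0.605],[0,0,0]],
    [[0.084,-0.336,0.605],[0,0,0]],
  ],
)

```text
t: 12.2
eef_pos: [0.6378, 0.0493, 0.1554]
eef_rot: [-2.62, -0.172, 0.139]
wrist_force: [-0.1, 0.2, 0.3]
finger_gap: 0.0509
grip_force: 0.0
```

```bash
python3 chk.py; python3 -c "
from h import *
go(bp([.0125,.0886,.105]),0)"
```

```text
tcp bed [0.0461 0.0004 0.0996] q [-0.3   0.74  1.37  0.45  1.36  0.97]
handle top 225 ((15.853362083435059, 87.95132446289062), (20.795928955078125, 8.720510482788086), 88.00572967529297) 0.060519961713527415
bar 2139 [[0.0046, -0.0306, 0.0098], [0.0237, 0.0671, 0.0126]] 0.011275880056966562
knob 1202 ((45.46747970581055, -0.9132652282714844), (46.2849006652832, 11.388025283813477), 82.22750091552734)
red end [ 0.04389189 -0.01665677  0.05789404] a= 1.6966888483526448
brass 1481 ((0.04419069364666939, -0.01304633542895317), 0.020270224660634995)
d [-0.767 -0.537 -0.117] turn [ 0.0706 -0.262   0.4682] deg 97.4
```

Call:
carry_out(
  series=[
    [[-0.1,-0.1,0],[0.0353,-0.131,0.2341]],
    [[-0.2,-0.15,0],[0.0353,-0.131,0.2341]],
    [[-0.3,-0.2,0],[0.0353,-0.131,0.2341]],
    [[-0.4,-0.27,-0.05],[0.0353,-0.131,0.2341]],
    [[-0.4,-0.27,-0.05],[0.0353,-0.131,0.2341]],
  ],
)

```text
t: 12.88
eef_pos: [0.5965, 0.0226, 0.1494]
eef_rot: [-2.314, -1.239, -0.159]
wrist_force: [0.0, 0.7, 0.8]
finger_gap: 0.0512
grip_force: 0.0
```

Call:
carry_out(
  series=[
    [[-0.1,-0.1,0],[0.0353,-0.131,0.2341]],
    [[-0.2,-0.15,0],[0.0353,-0.131,0.2341]],
    [[-0.3,-0.2,0],[0.0353,-0.131,0.2341]],
    [[-0.367,-0.267,-0.067],[0.0353,-0.131,0.2341]],
    [[-0.367,-0.267,-0.067],[0.0353,-0.131,0.2341]],
  ],
)

```text
t: 13.5
eef_pos: [0.5601, -0.004, 0.1428]
eef_rot: [-1.635, -2.133, -0.442]
wrist_force: [-0.0, 0.4, 0.1]
finger_gap: 0.0509
grip_force: 0.0
```

```bash
python3 chk.py; python3 -c "
from h import *
go(bp([.0120,.0886,.0275]),0)"
```

```text
tcp bed [0.0124 0.0892 0.1045] q [-0.42  0.68  1.56  0.42  1.28 -0.88]
handle top 662 ((12.788111686706543, 88.3441162109375), (18.813074111938477, 15.403100967407227), 89.72909545898438) 0.060923872304846693
bar 2366 [[0.0045, -0.0289, 0.0096], [0.0238, 0.0684, 0.0126]] 0.011238241699129032
knob 1050 ((45.90550231933594, -0.5153064727783203), (46.062896728515625, 12.536273956298828), 83.03784942626953)
red end [ 0.04418535 -0.01646387  0.05772017] a= 1.6805736293660256
brass 742 ((0.044390808790922165, -0.012185262516140938), 0.020099854096770287)
d [-0.096  0.37  -0.671] turn [-0.0016 -0.0001 -0.0016] deg 0.4
```

Call:
carry_out(
  series=[
    [[-0.04,0.16,-0.3],[0,0,-0.0016]],
    [[-0.08,0.3,-0.55],[0,0,-0.0016]],
    [[-0.096,0.37,-0.671],[-0.0016,0,-0.0016]],
    [[-0.096,0.37,-0.671],[-0.0016,0,-0.0016]],
  ],
)

```text
t: 14.05
eef_pos: [0.5514, 0.0332, 0.0764]
eef_rot: [-1.647, -2.13, -0.438]
wrist_force: [0.7, -0.2, 0.1]
finger_gap: 0.0513
grip_force: 0.0
```

Call:
carry_out(
  series=[
    [[0,0,0],[0,0,0]],
    [[0,0,0],[0,0,0]],
    [[0,0,0],[0,0,0]],
    [[0,0,0],[0,0,0]],
  ],
  jaw=0,
  grip_force=60,
)

```text
t: 14.55
eef_pos: [0.5531, 0.0315, 0.0782]
eef_rot: [-1.65, -2.134, -0.441]
wrist_force: [-0.2, -2.5, 6.2]
finger_gap: 0.019
grip_force: 59.4
```

Call:
carry_out(
  series=[
    [[-0.1,-0.026,0],[0,0,0]],
    [[-0.23,-0.061,0],[0,0,0]],
    [[-0.38,-0.1,0],[0,0,0]],
    [[-0.53,-0.14,0],[0,0,0]],
    [[-0.62,-0.164,0],[0,0,0]],
  ],
)

```text
t: 15.18
eef_pos: [0.4919, 0.0152, 0.0782]
eef_rot: [-1.653, -2.134, -0.445]
wrist_force: [4.8, -0.3, 6.2]
finger_gap: 0.0191
grip_force: 59.5
```

Call:
carry_out(
  series=[
    [[0,0,0],[0,0,0]],
    [[0,0,0],[0,0,0]],
  ],
)

```text
t: 15.42
eef_pos: [0.491, 0.015, 0.0782]
eef_rot: [-1.651, -2.133, -0.442]
wrist_force: [1.8, -3.3, 7.9]
finger_gap: 0.019
grip_force: 59.9
```

```bash
python3 chk.py; python3 - <<'E'
from h import *
st,s,D,C,P=wrist();save(s['img'],'w6.png');H,S,V=hsvm(s['img']);L=(P-np.array(BED['o']))@bedR()
b=(S<60)&(V>110)&(abs(L[...,2]-.014)<.006)&(L[...,0]>.006)&(L[...,0]<.03)&(L[...,1]<.13)&(L[...,1]>-.06)
k=L[b];print('bar',len(k),np.percentile(k,[2,98],axis=0).round(4).tolist());
for a,c in((.035,.08),(.08,.12)):
    m=(k[:,1]>a)&(k[:,1]<c);print(np.percentile(k[m],[50],axis=0).round(4),np.percentile(k[m][:,0],[3,97]).round(4))
go(bp([.02,.15,.12]),0)
E
```

```text
tcp bed [0.0114 0.1511 0.0305] q [-0.44  0.72  1.78  0.46  1.04 -1.01]
handle top 1557 ((13.535615921020508, 151.56784057617188), (18.023447036743164, 19.47719955444336), 0.01639237068593502) 0.06076600314919836
bar 942 [[0.0046, 0.0321, 0.0096], [0.024, 0.0695, 0.0128]] 0.011467346605881355
knob 1024 ((45.98896789550781, 0.5091781616210938), (47.20820617675781, 12.348551750183105), 82.68138885498047)
red end [ 0.04400527 -0.01525031  0.05784077] a= 1.7008570548349216
brass 920 ((0.04386890307068825, -0.01172314677387476), 0.020930806174874306)
bar 3764 [[0.0064, 0.0341, 0.0092], [0.024, 0.1285, 0.0126]]
[[0.0169 0.0656 0.0115]] [0.0066 0.0239]
[[0.0158 0.1007 0.0114]] [0.0066 0.0239]
d [ 0.106 -0.357  0.818] turn [0.0009 0.001  0.0019] deg 0.4
```

View pics/w6.png

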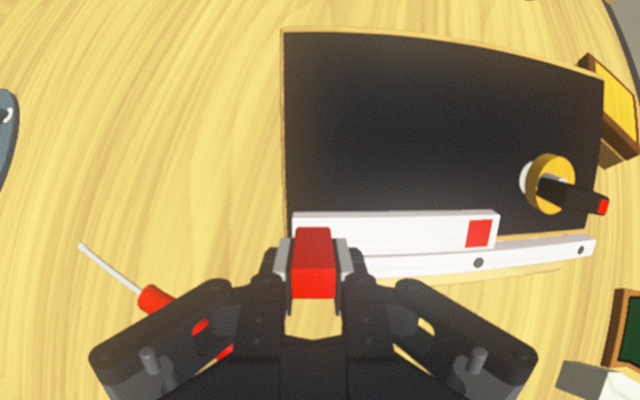

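The gauge lies flat on the board, drawn clear (bar end px 498,230 vs roller 548,185). Lift and carry back to the tray.

Call:
carry_out(
  series=[
    [[0.05,-0.18,0.4],[0,0,0]],
    [[0.106,-0.357,0.818],[0,0,0]],
    [[0.106,-0.357,0.818],[0,0,0]],
  ],
)

```text
t: 15.9
eef_pos: [0.5024, -0.0218, 0.1608]
eef_rot: [-1.653, -2.137, -0.442]
wrist_force: [-0.2, -0.9, -0.5]
finger_gap: 0.0191
grip_force: 59.2
```

```bash
python3 -c "
from h import *
a=.054
R=Rn.from_matrix(np.array([[-np.sin(a),np.cos(a),0],[np.cos(a),np.sin(a),0],[0,0,-1]]))
go([.4945,-.281,.14],R=R)"
```

```text
d [-0.079 -2.592 -0.208] turn [-0.1629 -0.0238 -0.0622] deg 31.7
```

Call:
carry_out(
  series=[
    [[0,-0.5,0],[-0.054,-0.008,-0.021]],
    [[0,-0.9,0],[-0.054,-0.008,-0.021]],
    [[0,-0.9,0],[-0.054,-0.008,-0.021]],
  ],
)

```text
t: 16.27
eef_pos: [0.5001, -0.1114, 0.1578]
eef_rot: [-1.822, -2.188, -0.307]
wrist_force: [0.1, -0.2, -1.3]
finger_gap: 0.0189
grip_force: 59.2
```

Call:
carry_out(
  series=[
    [[0,-0.5,0],[-0.054,-0.008,-0.021]],
    [[0,-0.9,0],[-0.054,-0.008,-0.021]],
    [[0,-0.9,0],[-0.054,-0.008,-0.021]],
  ],
)

```text
t: 16.65
eef_pos: [0.5002, -0.2006, 0.1579]
eef_rot: [-1.991, -2.235, -0.163]
wrist_force: [0.2, 1.4, -1.0]
finger_gap: 0.0191
grip_force: 59.2
```

Call:
carry_out(
  series=[
    [[-0.05,-0.5,-0.1],[-0.054,-0.008,-0.021]],
    [[-0.079,-0.79,-0.2],[-0.054,-0.008,-0.021]],
    [[-0.079,-0.79,-0.2],[-0.054,-0.008,-0.021]],
    [[-0.079,-0.79,-0.2],[-0.054,-0.008,-0.021]],
  ],
)

```text
t: 17.15
eef_pos: [0.492, -0.2767, 0.1381]
eef_rot: [-2.156, -2.269, -0.006]
wrist_force: [0.5, 0.8, -1.0]
finger_gap: 0.0194
grip_force: 59.2
```

```bash
cat > g.py <<'E'
from h import *
a=.054
R=Rn.from_matrix(np.array([[-np.sin(a),np.cos(a),0],[np.cos(a),np.sin(a),0],[0,0,-1]]))
go([.4945,-.281,.0375],R=R)
st,s,D,C,P=wrist();H,S,V=hsvm(s['img'])
m=(S<60)&(V>110)&(P[...,0]>.51)&(P[...,0]<.64)&(abs(P[...,1]+.278)<.025)&(P[...,2]>.01)
q=P[m];q=q[abs(q[:,2]-np.median(q[:,2]))<.006]
for lo in(.52,.55,.58):
    k=q[(q[:,0]>lo)&(q[:,0]<lo+.03)];print(lo,np.median(k,0).round(4),np.percentile(k[:,1],[3,97]).round(4))
E
python3 g.py
```

```text
d [ 0.025 -0.043 -1.006] turn [-0.0034 -0.0018  0.0008] deg 0.7
0.52 [ 0.5347 -0.2717  0.1186] [-0.2842 -0.2615]
0.55 [ 0.5643 -0.2704  0.1183] [-0.2829 -0.2599]
0.58 [ 0.5878 -0.2668  0.1181] [-0.2817 -0.2581]
```

Call:
carry_out(
  series=[
    [[0.025,-0.043,-0.5],[-0.0034,-0.0018,0.0008]],
    [[0.025,-0.043,-0.8],[-0.0034,-0.0018,0.0008]],
    [[0.025,-0.043,-0.95],[-0.0034,-0.0018,0.0008]],
    [[0.025,-0.043,-1],[-0.0034,-0.0018,0.0008]],
    [[0.025,-0.043,-1],[-0.0034,-0.0018,0.0008]],
  ],
)

```text
t: 17.82
eef_pos: [0.4959, -0.2832, 0.0397]
eef_rot: [2.157, 2.277, -0.001]
wrist_force: [1.1, -0.1, -0.6]
finger_gap: 0.0192
grip_force: 59.1
```

Call:
carry_out(
  series=[
    [[0,0,0],[0,0,0]],
    [[0,0,0],[0,0,0]],
    [[0,0,0],[0,0,0]],
  ],
  jaw=0.6,
)

```text
t: 18.2
eef_pos: [0.4958, -0.2835, 0.0398]
eef_rot: [2.158, 2.276, -0.001]
wrist_force: [0.0, -0.6, 0.7]
finger_gap: 0.0512
grip_force: 0.0
```

Call:
carry_out(
  series=[
    [[0,0,0.4],[0,0,0]],
    [[0,0,0.9],[0,0,0]],
    [[0,0,1],[0,0,0]],
    [[0,0,1],[0,0,0]],
  ],
)

```text
t: 18.7
eef_pos: [0.4956, -0.2833, 0.1399]
eef_rot: [2.157, 2.276, -0.001]
wrist_force: [-0.8, -0.9, -0.4]
finger_gap: 0.0512
grip_force: 0.0
```

Call:
carry_out(
  series=[
    [[0,0,0.5],[0,0,0]],
    [[0,0,0.8],[0,0,0]],
    [[0,0,0.8],[0,0,0]],
  ],
)

```text
t: 19.08
eef_pos: [0.4961, -0.2837, 0.2198]
eef_rot: [2.157, 2.275, -0.001]
wrist_force: [0.3, 0.1, -1.0]
finger_gap: 0.0508
grip_force: 0.0
```

```bash
python3 g.py; python3 -c "
from h import *
st,s,D,C,P=wrist();save(s['img'],'w7.png')"
```

```text
d [-0.016  0.027 -1.823] turn [0.0015 0.0014 0.0001] deg 0.4
0.52 [ 0.5349 -0.2796  0.0183] [-0.2911 -0.2688]
0.55 [ 0.5649 -0.2781  0.0184] [-0.2894 -0.2676]
0.58 [ 0.5881 -0.2765  0.0183] [-0.2891 -0.2652]
```

View pics/w7.png

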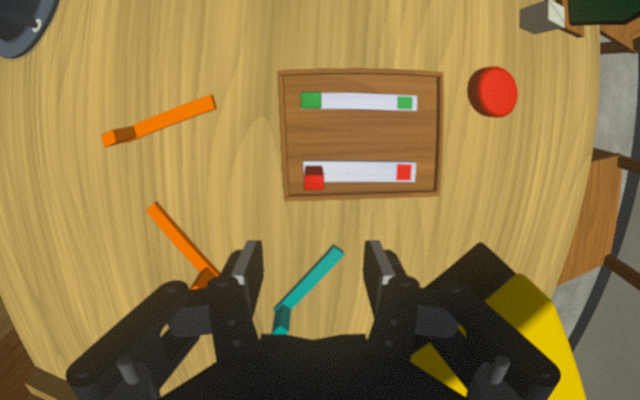

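Both gauges lie flat in the tray (red at px 314,178; green 312,100) and the gripper is clear, so I'm handing it in.

```bash
python3 -c "
from h import *
print(finish_job())"
```

```text
the job is handed in; nothing more can be done
None
```

I set the roller to the red gauge at about 1.70 rad (roughly 0.5 mm of play), drew the gauge freely out along the rail, laid it flat back in the tray, and handed the job in at about 19 s; no verdict was returned.

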